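Push the grinding jar up the charging ramp to its stop

TASK

Push the white grinding jar up the grey charging ramp with your fingertips, slowly and steadily so that it never runs away back down, until it settles in the black seat against the red stop; then back off and leave it lying there. Only push it: do not lift it off the ramp. Leave the green bottle, the amber flask and the beaker standing where they are.

Things in the scene. Friction and masses are not known exactly. Their poses are not given: they have to be found in the camera images.
- ramp: Fixed charging ramp, 290 mm long, 106 mm wide. Origin on the bench (z = 0) under it; +x points uphill (level), +y to the left, z up. In this frame the grey bed rises at 10 degrees from its foot (x -130, z 15 mm) to its crest (x +85, z 53 mm); then follow the seat and the red stop. Steel side rails, 6 mm thick, stand 12 mm above the bed; the channel between them is 94 mm wide.
- bed: Smooth grey sloping bed (the glazed jar slides and rolls easily on it), fixed in the ramp, 218 mm long. Origin: middle of its surface at the foot; x up the slope, y across, z square to the surface. At the foot a cross lip, 6 mm thick and 8 mm proud, keeps the jar from rolling off. That end is open: fingers fit in behind the jar above the lip.
- jar: White jar with steel and blue bands: closed cylinder, 60 mm diameter, 90 mm long, 0.3 to 0.65 kg. Origin: its centre; own y = its axis, across the ramp (x and z turn as it rolls). Starts against the lip, centre at x -115, z 48 mm in the ramp's frame; on the bed 30 mm off the surface. Let go on the bed it rolls back. Push at 0.1 m/s or less; on the bed it must stay below 0.25 m/s.
- seat (a point): Where the jar's centre lies when seated: x +103, y 0, z 79 mm in the ramp's frame. The black rubber seat begins at the crest with a 3 mm step down and slopes 3 degrees away from it, so a jar pushed over the crest stays, against the stop.
- stop (a point): Middle of the top edge of the red stop's face, at x +133, y 0, z 85 mm in the ramp's frame; the stop is an upright plate 12 mm thick, 106 mm wide.
- bottle: Green plastic bottle with red cap, 66 mm across, 190 mm high, standing on the bench beyond the stop. Origin: centre of its underside. Leave alone.
- flask: Amber glass volumetric flask with a slim neck, 80 mm across, 185 mm high, standing on the bench beyond the stop. Origin: centre of its underside. Leave alone.
- beaker: Clear glass beaker, 64 mm across, 85 mm high, standing on the bench on the left side of the ramp as seen looking uphill. Origin: centre of its underside. Leave alone.
Mind the look-alikes: they are no part of the job. Leave any yellow look-alike of the jar alone.

How it is judged:
By the outcome, as a careful person would: the job done as asked, in the order asked, and still so for the second after the job is handed in, with the robot touching nothing.
It also fails if it takes over 48 s, if anything falls off the work surface, if the arm or the gripper's body presses on something with over 40 N, if the wrist force passes 120 N, or if a joint passes its speed limit or range.

ROBOT

A 6-joint arm with a two-finger parallel gripper is mounted at the origin on the work surface. World frame = base frame: x ahead of the robot, y to its left, z up, the work surface at z = 0. Lengths are in m, angles in rad, forces in N, time in s.
With the tool pointing down it reaches from about 0.3 to 0.775 m from the base axis. Payload 14.6 kg.
Tool frame: the origin (TCP) lies on the centre line of the jaws, within the pads' length; the fingertips stand ctrl.tcp_to_tips ahead of it and the grasp point (between the pads) lies 2 mm behind it (ctrl.tcp_to_tips is the distance from the TCP to the fingertips, in m); z points along the fingers, y is the line along which they close (so a half turn about z gives the same grasp; the last joint's range is limited). The gripper opens to 94 mm and grips with 3 to 60 N. Pads are 16 mm wide; open, the fingers measure 119 mm over their backs; the gripper's body (75 mm by 177 mm) begins 78 mm behind the grasp point.
Start: joints at [-1.371, 0.3, 1.521, -0, 1.321, -0.067], TCP at [0.145, -0.531, 0.222] pointing down, gripper open.
Joint ranges: [-3.03, 3.03], [-0.79, 2.21], [0.23, 2.52], [-1.04, 4.18], [0, 3.07], [-2.55, 2.55]. Speed limits (rad/s): [2.22, 2.22, 2.57, 3.14, 3.14, 3.14].

INTERFACE

Orientations are given as [roll, pitch, yaw] about the fixed x, y, z axes, in that order (R = Rz(yaw) Ry(pitch) Rx(roll)).
In Python, from station import telemetry, viewer, hand_in, ctrl gives the robot as it stands.
- The arm moves only by the tool step_arm, never from a script. Its argument "plan" is a list of rows, each an object of numbers: "dx", "dy", "dz": the shift along the tool's x, y, z scaled (see below); "rx", "ry", "rz": the turn, a rotation vector about the tool's x, y, z scaled (see below); "claw": the closure, from 0 (fully open) to 1 (shut). In form: [{"dx": .., "dy": .., "dz": .., "rx": .., "ry": .., "rz": .., "claw": ..}, ...]. A call has 1 to 10 rows; each row shifts and turns the commanded pose from where the row before left it, along the tool's axes as they then stand; what a row does not reach is not made up. The controller multiplies each number of a shift by 0.1 m and each number of a turn by 90 degrees. A row lasts 1/10 s, in which the tool goes at most 50 mm and 8.59 degrees, less where a joint would pass 70% of its speed; a pose out of reach is approached as far as the arm can. A call with a number of a shift or a turn outside -1 to 1 is refused whole. A call with a gripper value outside its range is refused whole. The fingers move at their own pace and stop on an object; "grip_force" is the grip in N (left out, the last holds). Time passes only in rows, so rows that do not move let the fingers close. It gives the time, the measured TCP pose, the force, the opening and the grip force at its end, in the units of the state.
- telemetry.get_obs(): the state, without advancing time (a new reading comes with each control period).
- viewer.camera(name): name is "scene" or "top"; returns a dict with "img" (480x640x3 uint8, red, green, blue), "z_map" (480x640 float32, m along the optical axis (not along the pixel's ray), 0 where there is no reading), "fx", "fy", "cx", "cy" (pixels), "dist" ([k1, k2, p1, p2, k3] as OpenCV has them; the pictures are not rectified), "R" (3x3) and "t" (3): a world point X has camera coordinates R X + t. Camera axes: x right, y down, z forward; pixel columns grow to the right and rows downward; lengths in m; the calibration is good to about 2 mm. A picture is of the moment at which its call begins.
- hand_in(): hands the job in; it is judged then, once.
Trained networks look in a picture, given as the dict that the camera call returned (one of the last four; its "shot" number tells which), for a name from the list of things; names that differ only in an ending like _2 or _b are one class to them, and where a whole thing is asked for, a point or a joint stands for the part that bears it (a point fixed in the world has none). Each returns a list of dicts, best first, with "score" (0 to 1); they miss things now and then, are a little off and sometimes report something else, mostly with a low value. They report only what shows in the picture. A call takes as long as a camera call. They do not tell look-alikes from the thing itself.
- viewer.recognise(target, picture): "rect" ([left, top, right, bottom] in pixels, round what is visible of it).
The state is a dict: "time_s": time; "qpos": joint angles; "joint_vel": joint speeds; "tau": joint torques, N m; "ee_pos": TCP position; "eef_rot": TCP orientation; "force": force on the tool from outside, world axes, zero at the start; "moment": the same for the moment, N m; "grip_width": finger opening in m; "grip_force": force on a finger pad.
Only numpy, scipy, OpenCV 4.12 (cv2) and the standard library are available. Lean on these libraries where they do the work, as an engineer would, in place of code of your own. Each camera call takes 0.05 s, during which the arm holds its last target. There are 200 camera calls.

## Working session

There is one attempt and no reset: what is moved stays moved. The work goes in short steps, Python scripts to look and compute and a tool call to move; the robot and the scene stay as the last step left them, time stands still between calls to the robot, and variables do not carry over. Pictures are saved under pics/ and viewed, at most 10 in all, crops included, and the job is handed in when it is done.

Besides the shell and the picture viewer there is one more tool, called after "Emit:" by a JSON object that holds its "name" and its "arguments". step_arm: Moves the arm, as the interface text tells. Shifts and turns lie within -1 to 1; 1 stands for 0.1 m of shift or 90 degrees of turn. Its arguments: {"type":"object","properties":{"plan":{"type":"array"},"grip_force":{"type":"number"}},"required":["plan"]}

```bash
mkdir -p pics; cat > h.py <<'E'
import numpy as np,cv2
from station import telemetry,viewer,ctrl
def world(p,uv):
    uv=np.atleast_2d(uv).astype(float)
    K=np.array([[p['fx'],0,p['cx']],[0,p['fy'],p['cy']],[0,0,1]])
    n=cv2.undistortPoints(uv[:,None],K,np.array(p['dist']))[:,0]
    z=np.array([p['z_map'][int(round(v)),int(round(u))] for u,v in uv])
    X=np.c_[n*z[:,None],z]
    return (X-np.array(p['t']))@np.array(p['R']), z
def cloud(p):
    v,u=np.mgrid[0:480,0:640]
    W,z=world(p,np.c_[u.ravel(),v.ravel()])
    return W.reshape(480,640,3),z.reshape(480,640)
E
python3 - <<'E'
from h import *
print(telemetry.get_obs(), ctrl.tcp_to_tips)
for n in ('scene','top'):
    p=viewer.camera(n); cv2.imwrite(f'pics/{n}0.png',p['img'][:,:,::-1])
    np.savez(f'{n}0.npz',**{k:v for k,v in p.items() if not isinstance(v,str)})
    for o in ('ramp','bed','jar','stop','bottle','flask','beaker'):
        print(n,o,[(np.round(r['rect']),round(r['score'],2)) for r in viewer.recognise(o,p)[:3]])
E
```

```text
{'time_s': 0.0, 'qpos': array([-1.37059606e+00,  3.00459254e-01,  1.52159255e+00,  2.22727620e-05,
        1.32070488e+00, -6.65766884e-02]), 'joint_vel': array([-0.00104072,  0.00111279, -0.0001505 , -0.00247018, -0.00138381,
        0.00043732]), 'tau': array([-1.91110121e-03, -5.31809235e+01, -3.52733588e+01,  7.07719359e-02,
        2.44157261e-02, -8.48927789e-05]), 'ee_pos': array([ 0.14495828, -0.53029543,  0.22188797]), 'eef_rot': array([-3.14043263e+00, -9.89660935e-05,  2.66771373e-01]), 'force': array([-0.45212207,  0.04206606, -0.26809024]), 'moment': array([ 0.00922737,  0.00244783, -0.00119231]), 'grip_force': 0.0, 'grip_width': 0.09392942325308692} 0.017
scene ramp [(array([235., 212., 396., 330.]), 0.74)]
scene bed [(array([261., 219., 356., 284.]), 0.95)]
scene jar [(array([250., 146., 281., 194.]), 0.82), (array([166., 167., 204., 218.]), 0.76), (array([235., 193., 289., 242.]), 0.72)]
scene stop [(array([237., 212., 395., 331.]), 0.61)]
scene bottle [(array([428., 241., 485., 322.]), 0.63)]
scene flask []
scene beaker [(array([358., 173., 390., 220.]), 0.76)]
top ramp [(array([241., 185., 410., 282.]), 0.64)]
top bed [(array([280., 186., 382., 264.]), 0.56)]
top jar [(array([333., 108., 385., 151.]), 0.91), (array([444., 129., 502., 184.]), 0.86), (array([430., 224., 488., 268.]), 0.85)]
top stop [(array([238., 185., 408., 282.]), 0.69)]
top bottle [(array([178., 294., 230., 333.]), 0.79)]
top flask [(array([164., 224., 225., 263.]), 0.75)]
top beaker [(array([339., 303., 370., 342.]), 0.57)]
```

View pics/top0.png

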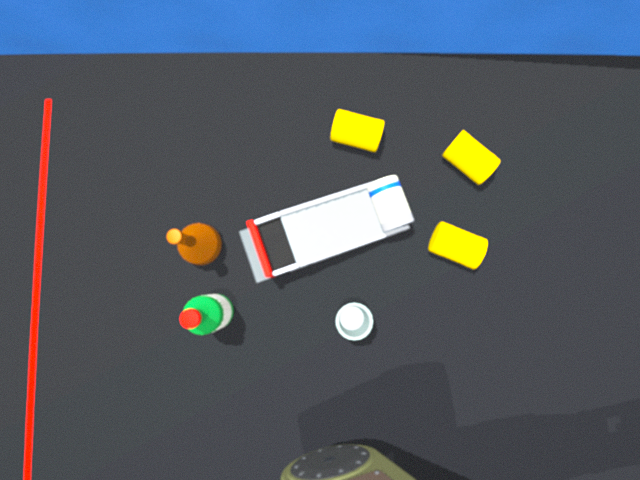

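View pics/scene0.png

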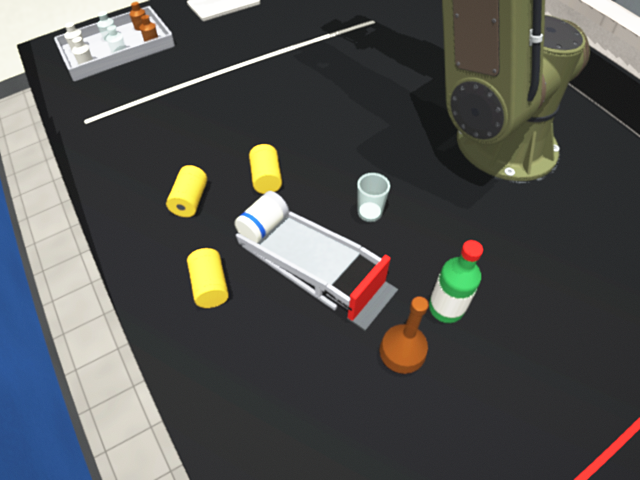

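```bash
python3 - <<'E'
from h import *
from scipy.optimize import least_squares
for n in ('top','scene'):
    p=dict(np.load(n+'0.npz')); W,z=cloud(p)
    hsv=cv2.cvtColor(p['img'],cv2.COLOR_RGB2HSV)
    if n=='top': 
        stop=((hsv[...,0]<8)|(hsv[...,0]>172))&(hsv[...,1]>180)
        m=np.zeros_like(stop);m[210:285,240:280]=1
        jr=(362,172,418,240)
        bd=(295,200,370,262)
    else:
        stop=((hsv[...,0]<8)|(hsv[...,0]>172))&(hsv[...,1]>180)
        m=np.zeros_like(stop);m[250:325,340:395]=1
        jr=(232,190,292,245); bd=None
    S=W[stop&m&(z>0)]; T=S[S[:,2]>np.percentile(S[:,2],95)-.012]
    r=cv2.minAreaRect((T[:,:2]*1000).astype(np.float32)); print(n,'stop top',np.round(r[0],1),np.round(r[1],1),r[2], T[:,2].max())
    J=W[jr[1]:jr[3],jr[0]:jr[2]].reshape(-1,3); J=J[(J[:,2]>.06)&(J[:,2]<.095)]
    r=cv2.minAreaRect((J[:,:2]*1000).astype(np.float32)); print('jar',np.round(r[0],1),np.round(r[1],1),r[2],J[:,2].max())
    # whole ramp+stop raised area
    a=(241,180,418,285) if n=='top' else (232,190,398,335)
    A=W[a[1]:a[3],a[0]:a[2]].reshape(-1,3); A=A[(A[:,2]>.012)&(A[:,2]<.1)]
    r=cv2.minAreaRect((A[:,:2]*1000).astype(np.float32)); print('all',np.round(r[0],1),np.round(r[1],1),r[2])
    if bd:
        B=W[bd[1]:bd[3],bd[0]:bd[2]].reshape(-1,3); c=np.linalg.lstsq(np.c_[B[:,:2],np.ones(len(B))],B[:,2],rcond=None)[0]
        print('bed grad',c,np.hypot(*c[:2]),np.degrees(np.arctan2(c[1],c[0])))
    for o,uv in (('yellow',(458,245)),('beaker',(353,318)),('bottle cap',(191,319)),('flask',(175,237))):
        if n=='top': print(o,world(p,uv)[0])
E
```

```text
top stop top [540.5 169.1] [105.3  12.1] 21.849924087524414 0.08863587920510024
jar [626.6 -67.6] [90.2 56.8] 20.318517684936523 0.08189111975618113
all [587.6  40.1] [106.6 289.9] 19.870088577270508
bed grad [-0.20096268  0.25788077  0.14331933] 0.32693804632460394 127.92876054161754
yellow [[ 0.54851946 -0.19111842  0.05883208]]
beaker [[ 0.41151617 -0.00150003  0.00588214]]
bottle cap [[0.42264727 0.25890677 0.19106253]]
flask [[0.54937219 0.28877774 0.18787948]]
scene stop top [540.2 171.9] [107.  13.] 19.9329833984375 0.08892473718427844
jar [625.7 -66.5] [93.9 56.1] 20.77019691467285 0.08328108588347917
all [580.3  53. ] [340.5 314.4] 52.01094055175781
```

Emit:
{"name": "step_arm", "arguments": {"plan": [{"rz": -0.0876,"claw": 0.5},{"rz": -0.0876,"claw": 0.5},{"rz": -0.0876,"claw": 0.5},{"rz": -0.0876,"claw": 0.5},{"rz": -0.0876,"claw": 0.5},{"rz": -0.0876,"claw": 0.5},{"rz": -0.0876,"claw": 0.5},{"rz": -0.0876,"claw": 0.5},{"rz": -0.0876,"claw": 0.5},{"rz": -0.0876,"claw": 0.5}]}}

```text
$.plan[0]: bad value
```

Emit:
{"name": "step_arm", "arguments": {"plan": [{"rz": -0.0876,"claw": 0.5},{"rz": -0.0876,"claw": 0.5},{"dx": 0.15,"dy": 0.4,"claw": 0.5},{"dx": 0.15,"dy": 0.4,"claw": 0.5},{"dx": 0.15,"dy": 0.4,"claw": 0.5},{"dx": 0.15,"dy": 0.4,"claw": 0.5},{"dx": 0.15,"dy": 0.4,"claw": 0.5},{"dx": 0.15,"dy": 0.4,"claw": 0.5},{"dx": 0.15,"dy": 0.4,"claw": 0.5},{"dx": 0.15,"dy": 0.4,"claw": 0.5}]}}

```text
$.plan[0]: bad value
```

Emit:
{"name": "step_arm", "arguments": {"plan": [{"dx": 0,"dy": 0,"dz": 0,"rx": 0,"ry": 0,"rz": -0.0876,"claw": 0.5},{"dx": 0,"dy": 0,"dz": 0,"rx": 0,"ry": 0,"rz": -0.0876,"claw": 0.5},{"dx": 0,"dy": 0,"dz": 0,"rx": 0,"ry": 0,"rz": -0.0876,"claw": 0.5},{"dx": 0,"dy": 0,"dz": 0,"rx": 0,"ry": 0,"rz": -0.0876,"claw": 0.5},{"dx": 0,"dy": 0,"dz": 0,"rx": 0,"ry": 0,"rz": -0.0876,"claw": 0.5},{"dx": 0,"dy": 0,"dz": 0,"rx": 0,"ry": 0,"rz": -0.0876,"claw": 0.5},{"dx": 0,"dy": 0,"dz": 0,"rx": 0,"ry": 0,"rz": -0.0876,"claw": 0.5},{"dx": 0,"dy": 0,"dz": 0,"rx": 0,"ry": 0,"rz": -0.0876,"claw": 0.5},{"dx": 0,"dy": 0,"dz": 0,"rx": 0,"ry": 0,"rz": -0.0876,"claw": 0.5},{"dx": 0,"dy": 0,"dz": 0,"rx": 0,"ry": 0,"rz": -0.0876,"claw": 0.5}]}}

```text
time_s: 1.8
ee_pos: [0.145, -0.5305, 0.2224]
eef_rot: [3.142, 0.0, 1.648]
force: [-0.4, 0.2, 0.7]
grip_width: 0.0468
grip_force: 0.0
```

Emit:
{"name": "step_arm", "arguments": {"plan": [{"dx": 0,"dy": 0,"dz": 0,"rx": 0,"ry": 0,"rz": -0.086,"claw": 0.5},{"dx": 0,"dy": 0,"dz": 0,"rx": 0,"ry": 0,"rz": -0.086,"claw": 0.5},{"dx": 0.15,"dy": 0.4,"dz": 0,"rx": 0,"ry": 0,"rz": 0,"claw": 0.5},{"dx": 0.15,"dy": 0.4,"dz": 0,"rx": 0,"ry": 0,"rz": 0,"claw": 0.5},{"dx": 0.15,"dy": 0.4,"dz": 0,"rx": 0,"ry": 0,"rz": 0,"claw": 0.5},{"dx": 0.15,"dy": 0.4,"dz": 0,"rx": 0,"ry": 0,"rz": 0,"claw": 0.5},{"dx": 0.15,"dy": 0.4,"dz": 0,"rx": 0,"ry": 0,"rz": 0,"claw": 0.5},{"dx": 0.15,"dy": 0.4,"dz": 0,"rx": 0,"ry": 0,"rz": 0,"claw": 0.5},{"dx": 0.15,"dy": 0.4,"dz": 0,"rx": 0,"ry": 0,"rz": 0,"claw": 0.5},{"dx": 0.15,"dy": 0.4,"dz": 0,"rx": 0,"ry": 0,"rz": 0,"claw": 0.5}]}}

```text
time_s: 2.8
ee_pos: [0.4073, -0.3088, 0.2226]
eef_rot: [3.141, 0.0, 1.913]
force: [-0.7, -0.5, -0.4]
grip_width: 0.0474
grip_force: 0.0
```

Emit:
{"name": "step_arm", "arguments": {"plan": [{"dx": 0.115,"dy": 0.36,"dz": 0,"rx": 0,"ry": 0,"rz": -0.003,"claw": 0.5},{"dx": 0.115,"dy": 0.36,"dz": 0,"rx": 0,"ry": 0,"rz": 0,"claw": 0.5},{"dx": 0.115,"dy": 0.36,"dz": 0,"rx": 0,"ry": 0,"rz": 0,"claw": 0.5},{"dx": 0.115,"dy": 0.36,"dz": 0,"rx": 0,"ry": 0,"rz": 0,"claw": 0.5},{"dx": 0.115,"dy": 0.36,"dz": 0,"rx": 0,"ry": 0,"rz": 0,"claw": 0.5},{"dx": 0.115,"dy": 0.36,"dz": 0,"rx": 0,"ry": 0,"rz": 0,"claw": 0.5},{"dx": 0.115,"dy": 0.36,"dz": 0,"rx": 0,"ry": 0,"rz": 0,"claw": 0.5},{"dx": 0.115,"dy": 0.36,"dz": 0,"rx": 0,"ry": 0,"rz": 0,"claw": 0.5},{"dx": 0,"dy": 0,"dz": 0.2,"rx": 0,"ry": 0,"rz": 0,"claw": 0.5},{"dx": 0,"dy": 0,"dz": 0.2,"rx": 0,"ry": 0,"rz": 0,"claw": 0.5}]}}

```text
time_s: 3.8
ee_pos: [0.6465, -0.1249, 0.1817]
eef_rot: [3.141, 0.0, 1.919]
force: [0.4, 0.1, -0.7]
grip_width: 0.0472
grip_force: 0.0
```

```bash
python3 - <<'E'
from h import *
o=telemetry.get_obs(); P=o['ee_pos']; d=P[:2]-[.5874,.0403]; u=np.array([-.340,.940]); print(o['ee_pos'],o['eef_rot'],'ramp x,yleft',d@u,d@[-.94,-.34])
p=viewer.camera('scene'); cv2.imwrite('pics/s1.png',cv2.resize(p['img'][100:340,150:470,::-1],(800,600)))
E
```

```text
[ 0.64653994 -0.12486634  0.18168004] [3.14123230e+00 2.65195306e-04 1.91927703e+00] ramp x,yleft -0.17536394206251288 0.0005650174263486726
```

View pics/s1.png

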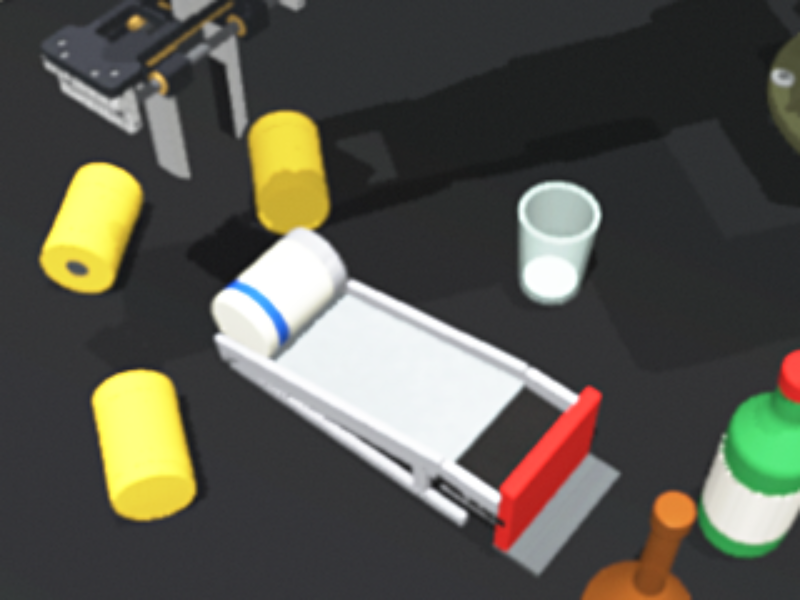

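The gripper hangs behind the jar, with fingers at crop pixels (170,170) and (238,130). The jar is at (280,290), and the yellow look-alikes are clear on both sides. I'll descend now.

Emit:
{"name": "step_arm", "arguments": {"plan": [{"dx": 0,"dy": 0,"dz": 0.25,"rx": 0,"ry": 0,"rz": 0,"claw": 0.5},{"dx": 0,"dy": 0,"dz": 0.25,"rx": 0,"ry": 0,"rz": 0,"claw": 0.5},{"dx": 0,"dy": 0,"dz": 0.25,"rx": 0,"ry": 0,"rz": 0,"claw": 0.5},{"dx": 0,"dy": 0,"dz": 0.2,"rx": 0,"ry": 0,"rz": 0,"claw": 0.5},{"dx": 0,"dy": 0,"dz": 0.2,"rx": 0,"ry": 0,"rz": 0,"claw": 0.5},{"dx": 0,"dy": 0,"dz": 0.2,"rx": 0,"ry": 0,"rz": 0,"claw": 0.5},{"dx": 0,"dy": 0,"dz": 0,"rx": 0,"ry": 0,"rz": 0,"claw": 0.5}]}}

```text
time_s: 4.55
ee_pos: [0.6446, -0.1257, 0.0452]
eef_rot: [-3.138, -0.002, 1.917]
force: [0.5, -0.1, -0.5]
grip_width: 0.0469
grip_force: 0.0
```

Emit:
{"name": "step_arm", "arguments": {"plan": [{"dx": 0.04,"dy": 0,"dz": 0,"rx": 0,"ry": 0,"rz": 0,"claw": 0.5},{"dx": 0.04,"dy": 0,"dz": 0,"rx": 0,"ry": 0,"rz": 0,"claw": 0.5},{"dx": 0.04,"dy": 0,"dz": 0,"rx": 0,"ry": 0,"rz": 0,"claw": 0.5},{"dx": 0.03,"dy": 0,"dz": 0,"rx": 0,"ry": 0,"rz": 0,"claw": 0.5},{"dx": 0.03,"dy": 0,"dz": 0,"rx": 0,"ry": 0,"rz": 0,"claw": 0.5}]}}

```text
time_s: 5.05
ee_pos: [0.6398, -0.1086, 0.048]
eef_rot: [3.141, 0.0, 1.918]
force: [-0.4, 0.7, 0.2]
grip_width: 0.0466
grip_force: 0.0
```

Emit:
{"name": "step_arm", "arguments": {"plan": [{"dx": 0.03,"dy": 0,"dz": -0.005,"rx": 0,"ry": 0,"rz": 0,"claw": 0.5},{"dx": 0.03,"dy": 0,"dz": -0.005,"rx": 0,"ry": 0,"rz": 0,"claw": 0.5},{"dx": 0.03,"dy": 0,"dz": -0.005,"rx": 0,"ry": 0,"rz": 0,"claw": 0.5},{"dx": 0.03,"dy": 0,"dz": -0.005,"rx": 0,"ry": 0,"rz": 0,"claw": 0.5},{"dx": 0.03,"dy": 0,"dz": -0.005,"rx": 0,"ry": 0,"rz": 0,"claw": 0.5},{"dx": 0.03,"dy": 0,"dz": -0.005,"rx": 0,"ry": 0,"rz": 0,"claw": 0.5},{"dx": 0.03,"dy": 0,"dz": -0.005,"rx": 0,"ry": 0,"rz": 0,"claw": 0.5},{"dx": 0.03,"dy": 0,"dz": -0.005,"rx": 0,"ry": 0,"rz": 0,"claw": 0.5},{"dx": 0.03,"dy": 0,"dz": -0.005,"rx": 0,"ry": 0,"rz": 0,"claw": 0.5},{"dx": 0.03,"dy": 0,"dz": -0.005,"rx": 0,"ry": 0,"rz": 0,"claw": 0.5}]}}

```text
time_s: 6.05
ee_pos: [0.6294, -0.0804, 0.0525]
eef_rot: [-3.142, -0.0, 1.918]
force: [1.7, -2.4, 0.6]
grip_width: 0.047
grip_force: 1.4
```

```bash
cat > look.py <<'E'
import sys
from h import *
o=telemetry.get_obs(); d=o['ee_pos'][:2]-[.5874,.0403]; print(o['time_s'],o['ee_pos'],o['force'],'ramp x,yleft',d@[-.34,.94],d@[-.94,-.34])
p=viewer.camera('scene'); cv2.imwrite(sys.argv[1],cv2.resize(p['img'][130:340,190:470,::-1],(800,600)))
E
python3 look.py pics/s2.png
```

```text
6.05 [ 0.62941964 -0.08042969  0.05245744] [ 1.69201981 -2.36529373  0.5988658 ] ramp x,yleft -0.12777258316085224 0.001549634015194784
```

View pics/s2.png

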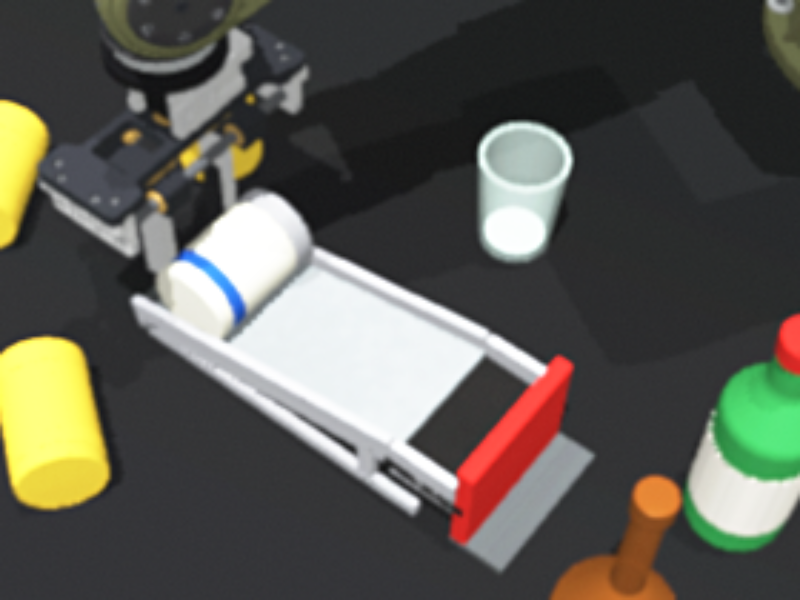

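The jar is straight in the channel at crop (240,265), with both fingers on it. The push force is about 3 N, so I'll continue at 0.05 m/s.

Emit:
{"name": "step_arm", "arguments": {"plan": [{"dx": 0.04,"dy": 0,"dz": -0.007,"rx": 0,"ry": 0,"rz": 0,"claw": 0.5},{"dx": 0.05,"dy": 0,"dz": -0.009,"rx": 0,"ry": 0,"rz": 0,"claw": 0.5},{"dx": 0.05,"dy": 0,"dz": -0.009,"rx": 0,"ry": 0,"rz": 0,"claw": 0.5},{"dx": 0.05,"dy": 0,"dz": -0.009,"rx": 0,"ry": 0,"rz": 0,"claw": 0.5},{"dx": 0.05,"dy": 0,"dz": -0.009,"rx": 0,"ry": 0,"rz": 0,"claw": 0.5},{"dx": 0.05,"dy": 0,"dz": -0.009,"rx": 0,"ry": 0,"rz": 0,"claw": 0.5},{"dx": 0.05,"dy": 0,"dz": -0.009,"rx": 0,"ry": 0,"rz": 0,"claw": 0.5},{"dx": 0.05,"dy": 0,"dz": -0.009,"rx": 0,"ry": 0,"rz": 0,"claw": 0.5},{"dx": 0.05,"dy": 0,"dz": -0.009,"rx": 0,"ry": 0,"rz": 0,"claw": 0.5},{"dx": 0.05,"dy": 0,"dz": -0.009,"rx": 0,"ry": 0,"rz": 0,"claw": 0.5}]}}

```text
time_s: 7.1
ee_pos: [0.6127, -0.0342, 0.0613]
eef_rot: [3.142, -0.0, 1.918]
force: [0.5, -3.0, 1.7]
grip_width: 0.0471
grip_force: 1.4
```

Emit:
{"name": "step_arm", "arguments": {"plan": [{"dx": 0.05,"dy": 0,"dz": -0.009,"rx": 0,"ry": 0,"rz": 0,"claw": 0.5},{"dx": 0.05,"dy": 0,"dz": -0.009,"rx": 0,"ry": 0,"rz": 0,"claw": 0.5},{"dx": 0.05,"dy": 0,"dz": -0.009,"rx": 0,"ry": 0,"rz": 0,"claw": 0.5},{"dx": 0.05,"dy": 0,"dz": -0.009,"rx": 0,"ry": 0,"rz": 0,"claw": 0.5},{"dx": 0.05,"dy": 0,"dz": -0.009,"rx": 0,"ry": 0,"rz": 0,"claw": 0.5},{"dx": 0.05,"dy": 0,"dz": -0.009,"rx": 0,"ry": 0,"rz": 0,"claw": 0.5},{"dx": 0.05,"dy": 0,"dz": -0.009,"rx": 0,"ry": 0,"rz": 0,"claw": 0.5},{"dx": 0.05,"dy": 0,"dz": -0.009,"rx": 0,"ry": 0,"rz": 0,"claw": 0.5},{"dx": 0.05,"dy": 0,"dz": -0.009,"rx": 0,"ry": 0,"rz": 0,"claw": 0.5},{"dx": 0.05,"dy": 0,"dz": -0.009,"rx": 0,"ry": 0,"rz": 0,"claw": 0.5}]}}

```text
time_s: 8.1
ee_pos: [0.5957, 0.0128, 0.0703]
eef_rot: [-3.142, -0.0, 1.918]
force: [0.6, -2.9, 2.2]
grip_width: 0.0471
grip_force: 1.4
```

```bash
python3 look.py pics/s3.png
```

```text
8.1 [0.59572652 0.01279234 0.07032729] [ 0.64967739 -2.87453573  2.21243018] ramp x,yleft -0.028688220860558937 0.0015256723710565662
```

View pics/s3.png

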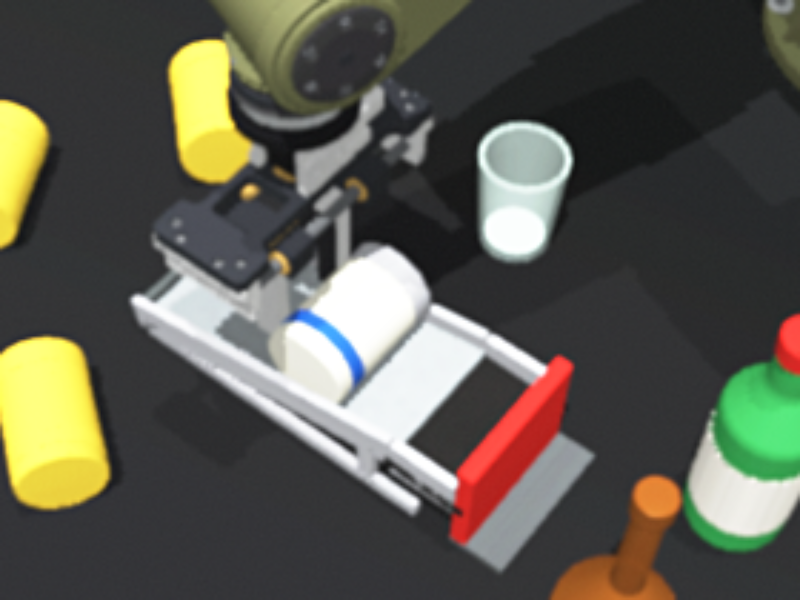

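The jar is at crop (350,320), straight in the channel and halfway up. The push force is steady.

Emit:
{"name": "step_arm", "arguments": {"plan": [{"dx": 0.05,"dy": 0,"dz": -0.009,"rx": 0,"ry": 0,"rz": 0,"claw": 0.5},{"dx": 0.05,"dy": 0,"dz": -0.009,"rx": 0,"ry": 0,"rz": 0,"claw": 0.5},{"dx": 0.05,"dy": 0,"dz": -0.009,"rx": 0,"ry": 0,"rz": 0,"claw": 0.5},{"dx": 0.05,"dy": 0,"dz": -0.009,"rx": 0,"ry": 0,"rz": 0,"claw": 0.5},{"dx": 0.05,"dy": 0,"dz": -0.009,"rx": 0,"ry": 0,"rz": 0,"claw": 0.5},{"dx": 0.05,"dy": 0,"dz": -0.009,"rx": 0,"ry": 0,"rz": 0,"claw": 0.5},{"dx": 0.05,"dy": 0,"dz": -0.009,"rx": 0,"ry": 0,"rz": 0,"claw": 0.5},{"dx": 0.05,"dy": 0,"dz": -0.009,"rx": 0,"ry": 0,"rz": 0,"claw": 0.5},{"dx": 0.05,"dy": 0,"dz": -0.009,"rx": 0,"ry": 0,"rz": 0,"claw": 0.5},{"dx": 0.04,"dy": 0,"dz": -0.007,"rx": 0,"ry": 0,"rz": 0,"claw": 0.5}]}}

```text
time_s: 9.15
ee_pos: [0.579, 0.059, 0.0791]
eef_rot: [-3.142, -0.0, 1.918]
force: [0.9, -2.6, 1.9]
grip_width: 0.0469
grip_force: 1.4
```

Emit:
{"name": "step_arm", "arguments": {"plan": [{"dx": 0.03,"dy": 0,"dz": -0.005,"rx": 0,"ry": 0,"rz": 0,"claw": 0.5},{"dx": 0.03,"dy": 0,"dz": -0.005,"rx": 0,"ry": 0,"rz": 0,"claw": 0.5},{"dx": 0.03,"dy": 0,"dz": -0.005,"rx": 0,"ry": 0,"rz": 0,"claw": 0.5},{"dx": 0.03,"dy": 0,"dz": -0.005,"rx": 0,"ry": 0,"rz": 0,"claw": 0.5},{"dx": 0.03,"dy": 0,"dz": -0.005,"rx": 0,"ry": 0,"rz": 0,"claw": 0.5},{"dx": 0.03,"dy": 0,"dz": -0.005,"rx": 0,"ry": 0,"rz": 0,"claw": 0.5},{"dx": 0.03,"dy": 0,"dz": -0.005,"rx": 0,"ry": 0,"rz": 0,"claw": 0.5},{"dx": 0.03,"dy": 0,"dz": -0.005,"rx": 0,"ry": 0,"rz": 0,"claw": 0.5},{"dx": 0.03,"dy": 0,"dz": -0.005,"rx": 0,"ry": 0,"rz": 0,"claw": 0.5},{"dx": 0.03,"dy": 0,"dz": -0.005,"rx": 0,"ry": 0,"rz": 0,"claw": 0.5}]}}

```text
time_s: 10.15
ee_pos: [0.5687, 0.0872, 0.0839]
eef_rot: [-3.141, -0.0, 1.918]
force: [0.1, 0.7, 0.4]
grip_width: 0.0469
grip_force: 0.0
```

```bash
python3 look.py pics/s4.png
```

```text
10.15 [0.56874095 0.08716371 0.08390884] [0.06847977 0.69829108 0.42805953] ramp x,yleft 0.05039596601735872 0.0016058440253913404
```

View pics/s4.png

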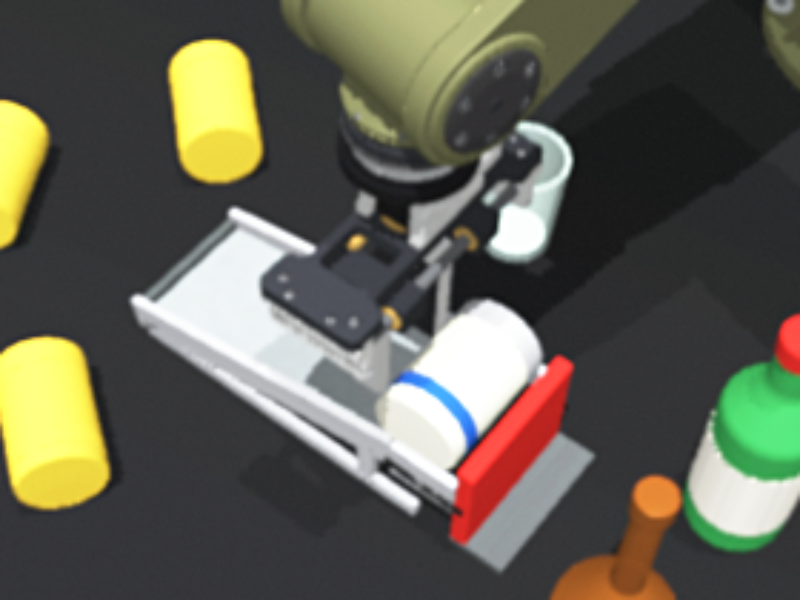

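The jar has passed the crest and lies near the stop at crop (465,385), and the push force has dropped to zero. I'll follow gently to confirm it is seated.

Emit:
{"name": "step_arm", "arguments": {"plan": [{"dx": 0.03,"dy": 0,"dz": 0,"rx": 0,"ry": 0,"rz": 0,"claw": 0.5},{"dx": 0.03,"dy": 0,"dz": 0,"rx": 0,"ry": 0,"rz": 0,"claw": 0.5},{"dx": 0.03,"dy": 0,"dz": 0,"rx": 0,"ry": 0,"rz": 0,"claw": 0.5},{"dx": 0.02,"dy": 0,"dz": 0,"rx": 0,"ry": 0,"rz": 0,"claw": 0.5},{"dx": 0.01,"dy": 0,"dz": 0,"rx": 0,"ry": 0,"rz": 0,"claw": 0.5}]}}

```text
time_s: 10.7
ee_pos: [0.5649, 0.0982, 0.0841]
eef_rot: [3.142, -0.0, 1.918]
force: [0.9, -0.9, 0.1]
grip_width: 0.0473
grip_force: 0.0
```

```bash
python3 - <<'E'
from h import *
o=telemetry.get_obs(); print(o['force'],o['ee_pos'])
for n,a in (('scene',(315,230,400,300)),('top',(230,180,320,285))):
    p=viewer.camera(n)
    for r in viewer.recognise('jar',p)[:4]: print(n,np.round(r['rect']),r['score'])
    W,z=cloud(p); W=W[a[1]:a[3],a[0]:a[2]].reshape(-1,3); d=W[:,:2]-[.5874,.0403]
    x=d@[-.34,.94]; y=d@[-.94,-.34]
    s=(x>.07)&(x<.128)&(abs(y)<.04)&(W[:,2]>.1)&(W[:,2]<.125)
    if s.any(): print(n,s.sum(),'top of jar z',np.percentile(W[s,2],98),'x range',x[s].min(),x[s].max(), 'x by y sign',[np.median(x[s&(y*g>.015)]) for g in(1,-1)])
E
```

```text
[ 0.88279379 -0.86428252  0.08094272] [0.56486064 0.09822112 0.08405893]
scene [187. 249. 229. 308.] 0.96
scene [246. 148. 281. 191.] 0.95
scene [167. 165. 206. 217.] 0.7
scene [321. 238. 383. 298.] 0.69
scene 1059 top of jar z 0.1176717644956234 x range 0.07010834481699547 0.12721760484781183 x by y sign [np.float64(0.10434596344638598), np.float64(0.10416782073104895)]
top [445. 130. 501. 184.] 0.95
top [331. 111. 383. 153.] 0.66
top [428. 225. 488. 269.] 0.56
top [265. 246. 279. 254.] 0.51
top 72 top of jar z 0.10947116732559642 x range 0.10544734877822842 0.12419418270577434 x by y sign [np.float64(0.11196696873968859), np.float64(nan)]
  return _methods._mean(a, axis=axis, dtype=dtype,
  ret = ret.dtype.type(ret / rcount)
```

Jar seated (centre x ≈ 104 mm, top 109 mm). Now I'll back off and raise the gripper.

Emit:
{"name": "step_arm", "arguments": {"plan": [{"dx": -0.05,"dy": 0,"dz": 0,"rx": 0,"ry": 0,"rz": 0,"claw": 0.5},{"dx": -0.1,"dy": 0,"dz": 0,"rx": 0,"ry": 0,"rz": 0,"claw": 0.5},{"dx": -0.2,"dy": 0,"dz": 0,"rx": 0,"ry": 0,"rz": 0,"claw": 0.5},{"dx": -0.2,"dy": 0,"dz": 0,"rx": 0,"ry": 0,"rz": 0,"claw": 0.5},{"dx": -0.2,"dy": 0,"dz": -0.1,"rx": 0,"ry": 0,"rz": 0,"claw": 0.5},{"dx": -0.2,"dy": 0,"dz": -0.2,"rx": 0,"ry": 0,"rz": 0,"claw": 0.5},{"dx": -0.2,"dy": 0,"dz": -0.3,"rx": 0,"ry": 0,"rz": 0,"claw": 0.5},{"dx": -0.2,"dy": 0,"dz": -0.3,"rx": 0,"ry": 0,"rz": 0,"claw": 0.5},{"dx": -0.2,"dy": 0,"dz": -0.3,"rx": 0,"ry": 0,"rz": 0,"claw": 0.5},{"dx": 0,"dy": 0,"dz": 0,"rx": 0,"ry": 0,"rz": 0,"claw": 0.5}]}}

```text
time_s: 11.9
ee_pos: [0.6193, -0.0508, 0.2083]
eef_rot: [3.136, 0.003, 1.915]
force: [-0.2, 0.2, -1.0]
grip_width: 0.0471
grip_force: 0.0
```

```bash
python3 look.py pics/s5.png
```

```text
11.9 [ 0.61934921 -0.05080792  0.20830954] [-0.1852187   0.21939689 -0.9778901 ] ramp x,yleft -0.09650417379663183 0.0009444397383066017
```

View pics/s5.png

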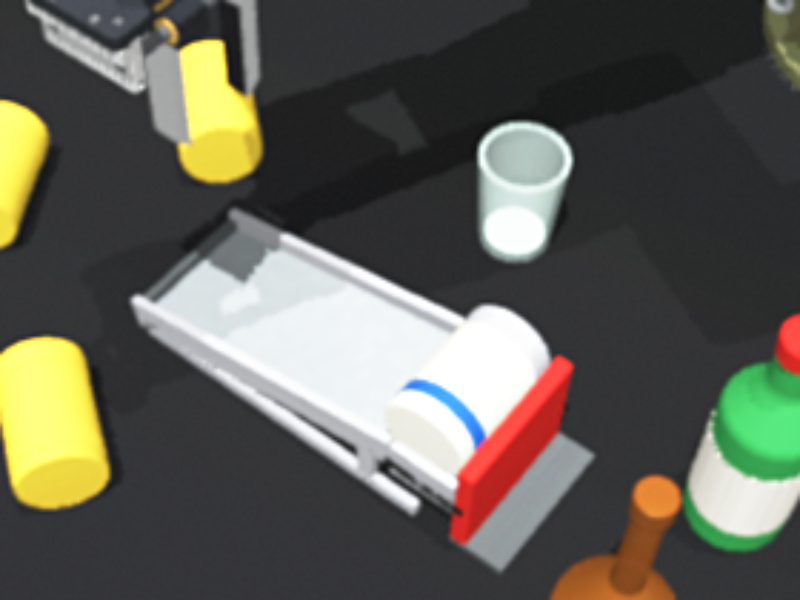

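The jar rests in the seat against the red stop at crop (470,390). The gripper is clear, and nothing else has moved.

```bash
python3 -c "
from station import hand_in
print(hand_in())"
```

```text
the job is handed in; nothing more can be done
None
```

The white jar is lying in the black seat against the red stop, pushed there slowly and without lifting; the gripper is clear, the bottle, flask, beaker and yellow look-alikes were not touched, and the job is handed in.

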